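# Unstack the sound units into their trays

### The job

Take the stack of four sound units on the desk apart and put each one in the rimmed tray that has its own shape and size: power unit, line box, square headphone amplifier and round volume control. Set each down gently, right way up and lying flat inside the rim, without tipping any unit over, and leave the mug and the tape roll where they are.

Things in the scene. Friction and masses are not known exactly. Their poses are not given: they have to be found in the camera images.
- power_unit_mid (a point): Power unit: the longest box, dark steel with vents, 136 x 64 mm, 40 mm tall, about 0.55 kg. Stands on the table at the bottom of the stack (the four units stand one upon another, about centred, sides nearly parallel, nothing fastened); origin at its centre, half-way up; z is up, x along its length.
- line_box_mid (a point): Line box: grey painted steel box, 104 x 54 mm, 38 mm tall, about 0.4 kg; second from the bottom of the stack, on the power unit; origin at its centre, half-way up; z is up, x along its length.
- phones_amp_mid (a point): Headphone amplifier: small square aluminium box, 50 x 50 mm, 38 mm tall, about 0.2 kg; third from the bottom, on the line box; origin at its centre, half-way up; z is up, x and y square to its sides.
- volume_puck_mid (a point): Volume control: upright round black cylinder with an aluminium top, 38 mm diameter, 38 mm tall, about 0.13 kg; top of the stack, on the headphone amplifier; origin at its centre, half-way up; z is up.
- tray_long: Fixed black tray with a grey felt floor, low rim all round; floor 4 mm above the table, rim top 8 mm above the table, rim 5 mm thick; the opening leaves 11 mm free all round its unit. Origin at the centre of its underside, on the table; z up, x along its length. The longest rectangular tray, for the power unit: opening 158 x 86 mm, outside 168 x 96 mm.
- tray_mid: Fixed black tray with a grey felt floor, low rim all round; floor 4 mm above the table, rim top 8 mm above the table, rim 5 mm thick; the opening leaves 11 mm free all round its unit. Origin at the centre of its underside, on the table; z up, x along its length. The shorter rectangular tray, for the line box: opening 126 x 76 mm, outside 136 x 86 mm.
- tray_square: Fixed black tray with a grey felt floor, low rim all round; floor 4 mm above the table, rim top 8 mm above the table, rim 5 mm thick; the opening leaves 11 mm free all round its unit. Origin at the centre of its underside, on the table; z up, x and y square to its sides. The square tray, for the headphone amplifier: opening 72 x 72 mm, outside 82 x 82 mm.
- tray_round: Fixed black tray with a grey felt floor, low rim all round; floor 4 mm above the table, rim top 8 mm above the table, rim 5 mm thick; the opening leaves 11 mm free all round its unit. Origin at the centre of its underside, on the table; z up. The round tray, for the volume control: opening 60 mm diameter, outside 70 mm.
- mug: White ceramic mug, 72 mm diameter with a handle, 85 mm tall, loose on the table among the trays; origin at the centre of its underside. Not to be shifted.
- tape_roll: Roll of grey cloth tape lying flat, 96 mm outside diameter, 48 mm tall, loose on the table; origin at the centre of its underside. Not to be shifted.
Mind the look-alikes: they are no part of the job. What is shaped like the tray_long but orange is not meant.

How it is judged:
At the end, for the whole second after the job is handed in: Each unit is at rest, upright (within 0.06 rad) and flat on the floor of its own tray (height within 3 mm), its centre within 13 mm of the tray's centre along each of the tray's axes (x of power_unit_mid in the frame of tray_long between -0.013 and 0.013 m and y of power_unit_mid in the frame of tray_long between -0.013 and 0.013 m and z of power_unit_mid in the frame of tray_long between 0.021 and 0.027 m and angle between each of power_unit_mid, line_box_mid, phones_amp_mid, volume_puck_mid's own z axis and vertical below 0.06 rad and linear speed of each of power_unit, line_box, phones_amp, volume_puck below 0.02 m/s and x of line_box_mid in the frame of tray_mid between -0.013 and 0.013 m and y of line_box_mid in the frame of tray_mid between -0.013 and 0.013 m and z of line_box_mid in the frame of tray_mid between 0.02 and 0.026 m and x of phones_amp_mid in the frame of tray_square between -0.013 and 0.013 m and y of phones_amp_mid in the frame of tray_square between -0.013 and 0.013 m and z of phones_amp_mid in the frame of tray_square between 0.02 and 0.026 m and x of volume_puck_mid in the frame of tray_round between -0.013 and 0.013 m and y of volume_puck_mid in the frame of tray_round between -0.013 and 0.013 m and z of volume_puck_mid in the frame of tray_round between 0.02 and 0.026 m); the robot touches nothing.
It fails at once if the mug is shifted by more than 20 mm (distance of mug from where it was at the start of the episode above 0.02 m).
It fails at once if the tape roll is shifted by more than 20 mm (distance of tape_roll from where it was at the start of the episode above 0.02 m).
It fails at once if a unit is tipped over (more than 40 degrees) (angle between any of power_unit_mid, line_box_mid, phones_amp_mid, volume_puck_mid's own z axis and vertical above 0.7 rad).
It fails at once if a unit is dropped or slammed into its tray (still faster than 0.45 m/s within 15 mm of its floor) ((horizontal distance between power_unit_mid and tray_long below 0.04 m and z of power_unit_mid in the frame of tray_long below 0.039 m and linear speed of power_unit above 0.45 m/s) or (horizontal distance between line_box_mid and tray_mid below 0.04 m and z of line_box_mid in the frame of tray_mid below 0.038 m and linear speed of line_box above 0.45 m/s) or (horizontal distance between phones_amp_mid and tray_square below 0.04 m and z of phones_amp_mid in the frame of tray_square below 0.038 m and linear speed of phones_amp above 0.45 m/s) or (horizontal distance between volume_puck_mid and tray_round below 0.04 m and z of volume_puck_mid in the frame of tray_round below 0.038 m and linear speed of volume_puck above 0.45 m/s)).
It also fails if it takes over 115 s, if anything falls off the work surface, if the arm or the gripper's body presses on something with over 40 N, if the wrist force passes 120 N, or if a joint passes its speed limit or range.

### The arm

A 6-joint arm with a two-finger parallel gripper is mounted at the origin on the work surface. World frame = base frame: x ahead of the robot, y to its left, z up, the work surface at z = 0. Lengths are in m, angles in rad, forces in N, time in s.
With the tool pointing down it reaches from about 0.375 to 0.9 m from the base axis. Payload 3.1 kg.
Tool frame: the origin (TCP) lies at the very end of the fingers, on their centre line; the grasp point (between the pads) lies 19 mm behind it (manip.grasp_offset is the distance from the TCP to the grasp point, in m); y points along the fingers, z is the direction in which the jaws open and shut, and the axes are right-handed (so a half turn about y gives the same grasp; the last joint's range is limited). The gripper opens to 85 mm and grips with 20 to 120 N. Pads are 22 mm wide; open, the fingers measure 114 mm over their backs; the gripper's body (76 mm by 85 mm) begins 54 mm behind the grasp point. The pads swing forward as they close: fully open they stand 13 mm farther back than shut.
Start: joints at [-1.343, 0.527, 1.433, -0, 1.181, -0.178], TCP at [0.247, -0.574, 0.231] pointing down, gripper open.
Joint ranges: [-3.08, 3.08], [-0.75, 2.2], [0.22, 2.44], [-1.43, 4.57], [0, 2.65], [-2.85, 2.85]. Speed limits (rad/s): [2.79, 2.79, 3.14, 3.14, 3.14, 3.14].

### API

Orientations are given as a unit quaternion [x, y, z, w].
In Python, from station import manip gives the robot as it stands.
- The arm moves only by the tool apply_moves, never from a script. Its argument "motion" is a list of rows, each a list of 5 numbers: the finger opening in mm, from 0 to 85.4, then the shift along the tool's x, y, z in units of 30 mm (1.0 is 30 mm), then the turn about the tool's y in units of 10 degrees (1.0 is 10 degrees). In form: [[fingers, x, y, z, twist], ...]. A call has 1 to 12 rows; each row is the pose to reach, as a shift and turn from the pose commanded when the call began, along the tool's axes at that moment; what a row does not reach only later rows make up. A row lasts 1/8 s, in which the tool goes at most 62.5 mm and 10.7 degrees, less where a joint would pass 70% of its speed; a pose out of reach is approached as far as the arm can. A call with a gripper value outside its range is refused whole. The fingers move at their own pace and stop on an object; "squeeze" is the grip in N (left out, the last holds). Time passes only in rows, so rows that repeat a pose let the fingers close. It gives the time, the measured TCP pose, the force and the opening at its end, in the units of the state.
- manip.sense(): the state, without advancing time (a new reading comes with each control period).
- manip.snapshot(name): name is "scene" or "top" or "wrist"; returns the picture (420x560x3 uint8, red, green, blue); there is no depth.
- manip.get_calibration(name): a dict with "intrinsics" (3x3 intrinsics, pixels), "extrinsics" (4x4, takes a point from camera to world coordinates). Camera axes: x right, y up, looking along -z (the intrinsics and any distortion apply to the point x, -y, -z); pixel columns grow to the right and rows downward; lengths in m; the calibration is good to about 2 mm. A picture is of the moment at which its call begins: read the wrist's pose just before it. get_calibration takes no time and is no camera call; for the wrist camera it gives the pose at the moment of the call.
- manip.sign_off(): hands the job in, once; it reports no verdict.
The state is a dict: "t": time; "q": joint angles; "qd": joint speeds; "tau": joint torques, N m; "tcp_pos": TCP position; "tool_rot": TCP orientation; "force": force on the tool from outside, world axes, zero at the start; "ft_torque": the same for the moment, N m; "finger_gap": opening from 0.0 (shut) to 1.0 (fully open).
Only numpy, scipy, OpenCV 4.12 (cv2) and the standard library are available. Lean on these libraries where they do the work, as an engineer would, in place of code of your own. Each camera call takes 0.05 s, during which the arm holds its last target.

## Working session

There is one attempt and no reset: what is moved stays moved. The work goes in short steps, Python scripts to look and compute and a tool call to move; the robot and the scene stay as the last step left them, time stands still between calls to the robot, and variables do not carry over. Pictures are saved under pics/ and viewed, and the job is handed in when it is done.

Besides the shell and the picture viewer there is one more tool, called after "Call:" as name(argument=value, ...) on one line, values as JSON. apply_moves: Moves the arm, as the interface text tells. Its arguments: {"type":"object","properties":{"motion":{"type":"array"},"squeeze":{"type":"number"}},"required":["motion"]}

```bash
ls; mkdir -p pics; python3 - <<'E'
from station import manip
import cv2,numpy as np
np.set_printoptions(precision=4,suppress=True)
s=manip.sense()
print({k:np.round(v,4) for k,v in s.items()})
for n in("scene","top","wrist"):
    c=manip.get_calibration(n);print(n,c)
    im=manip.snapshot(n);cv2.imwrite(f"pics/{n}0.png",im[:,:,::-1])
E
```

```text
pics
{'t': np.float64(0.0), 'q': array([-1.3435,  0.5285,  1.4339, -0.    ,  1.1814, -0.1785]), 'qd': array([-0.0013, -0.0008, -0.0007, -0.0001, -0.0006, -0.0003]), 'tau': array([  0.0012, -44.2345, -17.8021,  -0.0002,   0.0084,  -0.    ]), 'tcp_pos': array([ 0.2466, -0.5735,  0.2303]), 'tool_rot': array([-0.1425,  0.6934, -0.6918,  0.1425]), 'force': array([0.5723, 0.0133, 0.2228]), 'ft_torque': array([ 0.0192,  0.0121, -0.0206]), 'finger_gap': np.float64(0.9991)}
scene {'intrinsics': array([[384.9406,   0.    , 274.4898],
       [  0.    , 384.9406, 203.5942],
       [  0.    ,   0.    ,   1.    ]]), 'extrinsics': array([[ 0.4155, -0.4806,  0.7722,  1.1672],
       [ 0.9094,  0.2382, -0.341 , -0.2986],
       [-0.0201,  0.8439,  0.5361,  0.6316],
       [ 0.    ,  0.    ,  0.    ,  1.    ]])}
top {'intrinsics': array([[518.4425,   0.    , 268.727 ],
       [  0.    , 518.4425, 204.4111],
       [  0.    ,   0.    ,   1.    ]]), 'extrinsics': array([[-0.0182,  0.9873, -0.1578,  0.2473],
       [-0.9998, -0.0199, -0.009 ,  0.0255],
       [-0.0121,  0.1576,  0.9874,  1.3067],
       [ 0.    ,  0.    ,  0.    ,  1.    ]])}
wrist {'intrinsics': array([[302.5052,   0.    , 280.0621],
       [  0.    , 302.5052, 213.8317],
       [  0.    ,   0.    ,   1.    ]]), 'extrinsics': array([[ 0.3951,  0.882 ,  0.2568,  0.3125],
       [-0.9187,  0.3797,  0.1092, -0.5451],
       [-0.0012, -0.2791,  0.9603,  0.3739],
       [ 0.    ,  0.    ,  0.    ,  1.    ]])}
```

View pics/scene0.png

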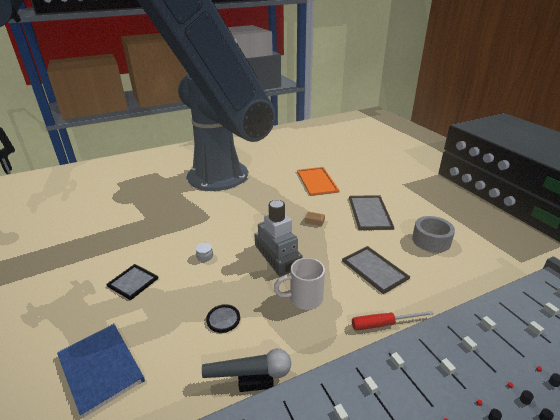

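View pics/top0.png

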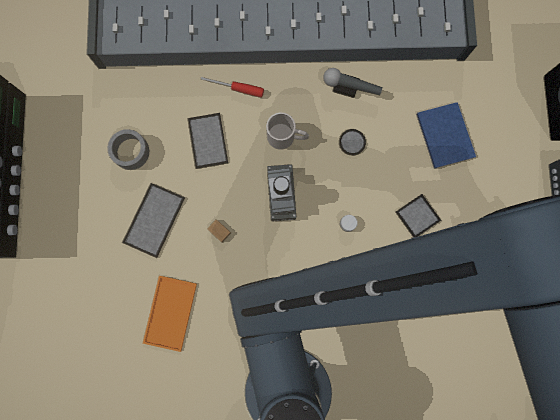

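View pics/wrist0.png

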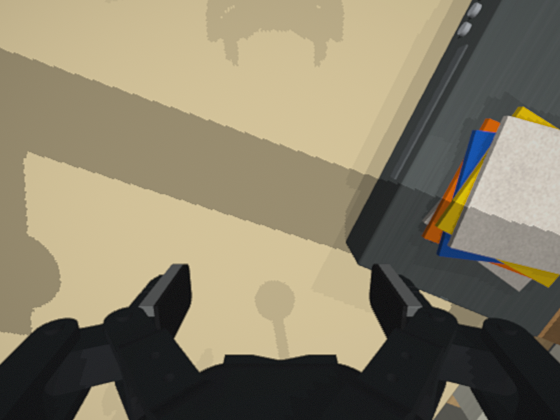

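The top view shows these items:
- tray_mid at about (208,140)
- tray_long at about (154,220)
- tray_square at about (418,216)
- tray_round at about (352,142)
- the stack at about (282,190)
- the mug at about (281,130)
- the tape roll at about (128,148)
- the orange decoy at about (171,313)

Next I'll measure them.

```bash
cat > h.py <<'E'
import cv2,numpy as np
from station import manip
np.set_printoptions(precision=4,suppress=True)
def ray(c,uv):
    K=c["intrinsics"];E=c["extrinsics"]
    uv=np.atleast_2d(uv).astype(float)
    d=np.c_[(uv[:,0]-K[0,2])/K[0,0],-(uv[:,1]-K[1,2])/K[1,1],-np.ones(len(uv))]
    return E[:3,3],d@E[:3,:3].T
def plane(c,uv,z):
    o,d=ray(c,uv);t=(z-o[2])/d[:,2];return (o+d*t[:,None])[:,:2]
def proj(c,P):
    K=c["intrinsics"];E=c["extrinsics"];P=np.atleast_2d(P)
    p=(P-E[:3,3])@E[:3,:3];return np.c_[K[0,0]*p[:,0]/-p[:,2]+K[0,2],K[1,1]*p[:,1]/p[:,2]+K[1,2]]
def rect(pts):
    (c,s,a)=cv2.minAreaRect((pts*1000).astype(np.float32))
    a=a if s[0]>=s[1] else a+90
    return np.array(c)/1000,max(s),min(s),(a+90)%180-90
E
python3 - <<'E'
from h import *
im=cv2.imread("pics/top0.png");c=manip.get_calibration("top")
f=im.astype(int);m=((f[:,:,2]-f[:,:,0])<22).astype(np.uint8)
rois=dict(tray_mid=(180,105,235,175,.008),tray_long=(115,175,195,265,.008),tray_square=(390,188,448,240,.008),tray_round=(333,122,372,160,.008),mug=(255,105,320,150,.085),tape=(100,120,155,175,.048),stack=(262,160,302,225,.04))
for n,(a,b,d,e,z) in rois.items():
    s=np.zeros_like(m);s[b:e,a:d]=m[b:e,a:d]
    cs,_=cv2.findContours(s,cv2.RETR_EXTERNAL,cv2.CHAIN_APPROX_NONE)
    k=max(cs,key=cv2.contourArea)[:,0]
    P=plane(c,k,z);print(n,*rect(P),"circ",cv2.minEnclosingCircle((P*1000).astype(np.float32)))
cv2.imwrite("pics/m.png",m*255)
cv2.imwrite("pics/st.png",cv2.resize(im[150:240,240:330],(600,600),interpolation=cv2.INTER_CUBIC))
s=cv2.imread("pics/scene0.png")
cv2.imwrite("pics/st2.png",cv2.resize(s[190:290,230:330],(600,600),interpolation=cv2.INTER_CUBIC))
E
```

```text
tray_mid [0.6267 0.193 ] 138.86553955078125 85.77012634277344 9.452444076538086 circ ((626.23291015625, 193.33734130859375), 79.54353332519531)
tray_long [0.4219 0.3297] 168.68240356445312 97.48221588134766 -24.760520935058594 circ ((422.44464111328125, 330.565185546875), 95.73320007324219)
tray_square [ 0.3953 -0.345 ] 128.2851104736328 97.58968353271484 32.252967834472656 circ ((401.7779235839844, -349.14227294921875), 72.03955078125)
tray_round [ 0.6139 -0.1806] 69.44978332519531 67.03923034667969 -2.2670974731445312 circ ((614.15625, -180.87709045410156), 35.24727249145508)
mug [ 0.6286 -0.0037] 95.9063949584961 91.62531280517578 -66.36674880981445 circ ((625.8712768554688, -11.360071182250977), 54.95492172241211)
tape [0.5961 0.3882] 110.94821166992188 93.56123352050781 44.59001922607422 circ ((595.6386108398438, 388.4325866699219), 55.66032028198242)
stack [0.4798 0.0053] 140.7582244873047 64.34224700927734 2.9816620349884033 circ ((480.2271728515625, 5.098374366760254), 75.37102508544922)
```

View pics/st.png

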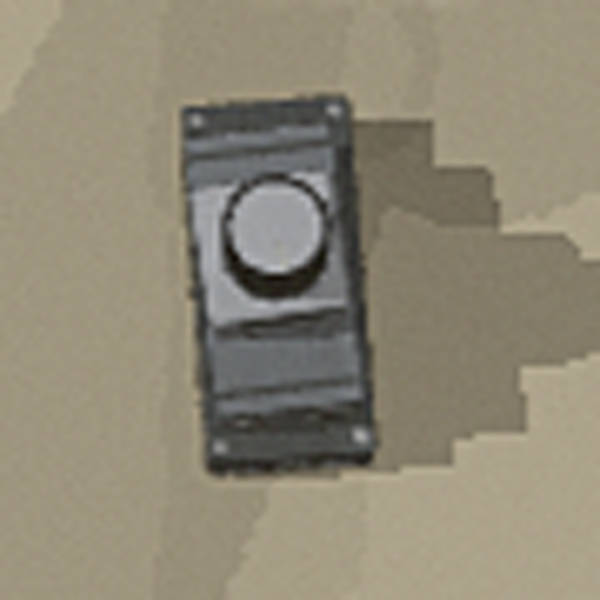

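View pics/st2.png

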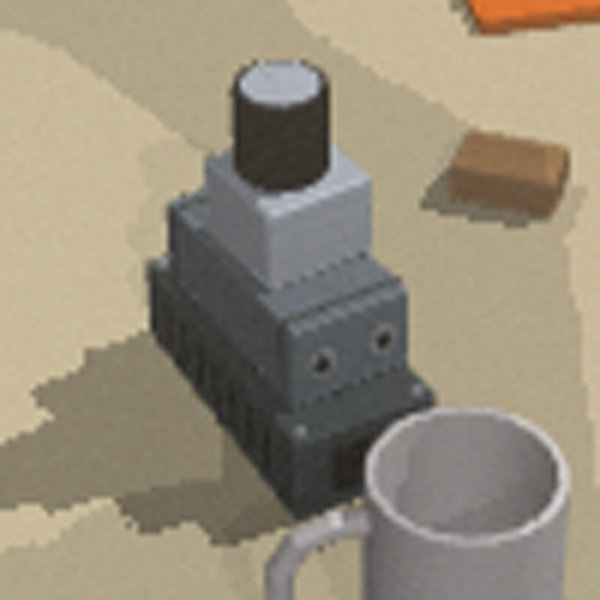

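View pics/m.png

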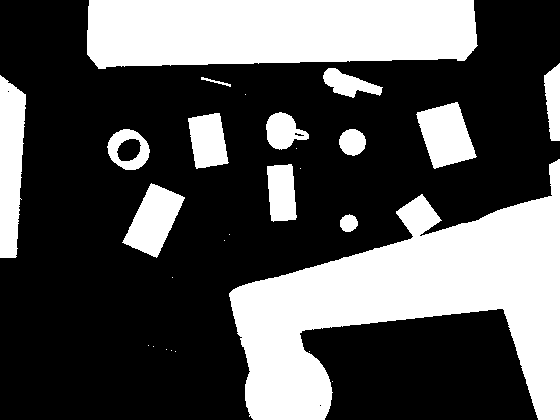

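```bash
cat >> h.py <<'E'
from scipy.spatial.transform import Rotation as R
def go(p,jaw_deg=None):
    """shift (tool units) + twist from now to TCP p, jaw axis (tool z) at jaw_deg world (mod 180)"""
    s=manip.sense();Rm=R.from_quat(s["tool_rot"]).as_matrix()
    sh=Rm.T@(np.array(p)-s["tcp_pos"])/.03
    yaw=np.degrees(np.arctan2(Rm[1,2],Rm[0,2]))
    tw=0
    if jaw_deg is not None: tw=((jaw_deg-yaw+90)%180-90)*(1 if Rm[2,1]>0 else -1)
    print("t",s["t"],"tcp",s["tcp_pos"],"gap",s["finger_gap"]*85.4,"F",s["force"],"yaw %.2f"%yaw,"down",Rm[:,1],"q",s["q"])
    print("-> shift",sh,"twist",tw/10,"dist mm",np.linalg.norm(sh)*30)
def tri(u1,u2,c1,c2):
    o1,d1=ray(c1,u1);o2,d2=ray(c2,u2);d1=d1[0];d2=d2[0]
    A=np.c_[d1,-d2];t=np.linalg.lstsq(A,o2-o1,rcond=None)[0]
    a=o1+d1*t[0];b=o2+d2*t[1];return (a+b)/2,np.linalg.norm(a-b)
E
python3 - <<'E'
from h import *
c=manip.get_calibration("top");s=manip.get_calibration("scene")
u=[281.5,183.7];v=[277.2,204.0]
print("puck top",tri(u,v,c,s),plane(c,u,.154),plane(s,v,.154))
E=lambda x,y:(x/6.6667+239.5,y/6.6667+149.5)
print("power top corners",plane(c,[E(183,104),E(347,96),E(375,460),E(208,470)],.04))
print("amp top",plane(c,[E(193,186),E(335,172),E(350,305),E(217,325)],.116))
go([.485,.005,.26],93)
E
```

```text
puck top (array([0.4799, 0.0087, 0.152 ]), np.float64(0.005441220144570291)) [[0.4785 0.0062]] [[0.4835 0.0101]]
power top corners [[ 0.5495  0.0397]
 [ 0.5513 -0.022 ]
 [ 0.4133 -0.0288]
 [ 0.4108  0.0329]]
amp top [[ 0.5018  0.0359]
 [ 0.5058 -0.0142]
 [ 0.4581 -0.0183]
 [ 0.452   0.0284]]
t 0.15 tcp [ 0.2466 -0.5737  0.2306] gap 85.19223546824537 F [0.61   0.06   0.1637] yaw -66.75 down [-0.0004  0.0016 -1.    ] q [-1.3435  0.5283  1.4336  0.      1.1814 -0.1785]
-> shift [-14.9158  -0.9527 -14.5884] twist 2.024822503830751 dist mm 626.5694697596706
```

Call:
apply_moves(motion=[[85, -14.9, -0.9, -14.6, 2.0], [85, -14.9, -0.9, -14.6, 2.0], [85, -14.9, -0.9, -14.6, 2.0], [85, -14.9, -0.9, -14.6, 2.0], [85, -14.9, -0.9, -14.6, 2.0], [85, -14.9, -0.9, -14.6, 2.0], [85, -14.9, -0.9, -14.6, 2.0], [85, -14.9, -0.9, -14.6, 2.0], [85, -14.9, -0.9, -14.6, 2.0], [85, -14.9, -0.9, -14.6, 2.0], [85, -14.9, -0.9, -14.6, 2.0], [85, -14.9, -0.9, -14.6, 2.0]], squeeze=40)

```text
t: 1.65
tcp_pos: [0.4841, 0.0048, 0.258]
tool_rot: [0.021, -0.707, 0.707, -0.02]
force: [0.0, -0.5, -0.4]
finger_gap: 0.994
```

```bash
python3 - <<'E'
from h import *
go([.48,.007,.126],93)
c=manip.get_calibration("wrist");print(c["extrinsics"])
im=manip.snapshot("wrist");cv2.imwrite("pics/w1.png",im[:,:,::-1])
im=manip.snapshot("top");cv2.imwrite("pics/t1.png",im[:,:,::-1])
E
```

```text
t 1.65 tcp [0.4841 0.0048 0.258 ] gap 84.87104757308518 F [ 0.0233 -0.537  -0.3524] yaw -86.67 down [-0.0009 -0.0004 -1.    ] q [-0.2211  0.303   1.743  -0.0007  1.0964  1.2919]
-> shift [ 0.1287  4.4013 -0.0839] twist 0.032639086064000365 dist mm 132.11925319674242
[[ 0.0584  0.9583  0.2796  0.5557]
 [-0.9983  0.0558  0.0174  0.0096]
 [ 0.001  -0.2801  0.96    0.4014]
 [ 0.      0.      0.      1.    ]]
```

View pics/w1.png

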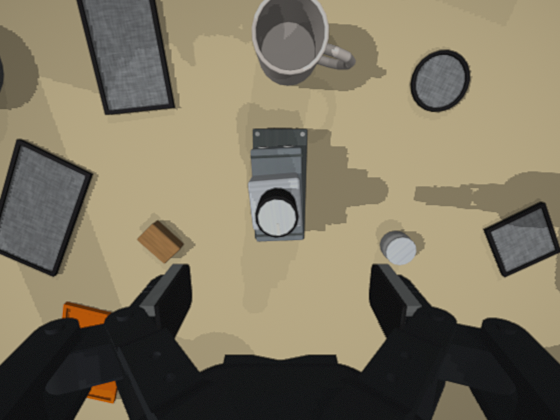

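View pics/t1.png

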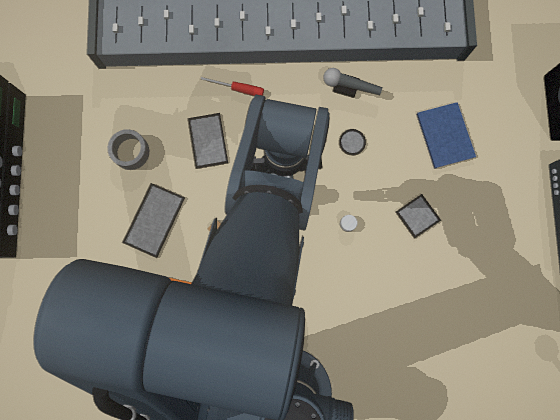

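The wrist view shows the puck's top at (278,215), the round tray at (440,80) and the square tray at (522,238). In the top view the square tray is now clear of the arm.

```bash
python3 - <<'E'
from h import *
def meas(im,c,rois):
    f=im.astype(int);m=((f[:,:,2]-f[:,:,0])<22).astype(np.uint8)
    for n,(a,b,d,e,z) in rois.items():
        s=np.zeros_like(m);s[b:e,a:d]=m[b:e,a:d]
        cs,_=cv2.findContours(s,cv2.RETR_EXTERNAL,cv2.CHAIN_APPROX_NONE)
        k=max(cs,key=cv2.contourArea)[:,0]
        P=plane(c,k,z);print(n,*rect(P))
t=manip.get_calibration("top");w=manip.get_calibration("wrist")
meas(cv2.imread("pics/t1.png"),t,dict(sq=(390,188,448,240,.008),rd=(333,122,372,160,.008),mid=(180,105,235,175,.008),long=(115,175,195,265,.008)))
im=cv2.imread("pics/w1.png")
meas(im,w,dict(sq=(478,195,560,282,.008),rd=(405,45,475,115,.008),long=(0,130,100,285,.008)))
g=cv2.cvtColor(im,cv2.COLOR_BGR2GRAY)
m=np.zeros_like(g);m[180:250,250:305]=(g[180:250,250:305]>165)
cs,_=cv2.findContours(m,cv2.RETR_EXTERNAL,cv2.CHAIN_APPROX_NONE)
for k in cs:
    if cv2.contourArea(k)>150: e=cv2.fitEllipse(k);print(e,plane(w,[e[0]],.154))
cv2.imwrite("pics/wc.png",cv2.resize(im[120:250,230:330],(600,780))[:600])
E
```

```text
sq [ 0.419  -0.3377] 83.08477020263672 83.05520629882812 -57.384681701660156
rd [ 0.6151 -0.1806] 67.28408813476562 66.65830993652344 88.73920440673828
mid [0.6264 0.1931] 138.1142578125 85.72114562988281 8.87899398803711
long [0.4221 0.3296] 167.96371459960938 98.06581115722656 -24.58917236328125
sq [ 0.4219 -0.3368] 87.00069427490234 85.10913848876953 32.489776611328125
rd [ 0.6173 -0.1809] 70.84832000732422 67.6690902709961 -86.82503414154053
long [0.4259 0.3284] 171.18841552734375 99.8730239868164 -24.69811248779297
((276.3775939941406, 217.09622192382812), (33.64286422729492, 35.097816467285156), 96.0184326171875) [[0.4805 0.0069]]
```

View pics/wc.png

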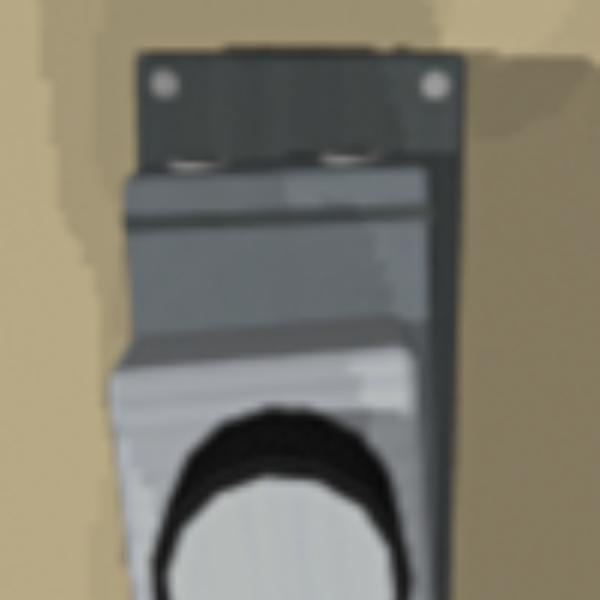

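Call:
apply_moves(motion=[[85, 0.13, 1.0, -0.08, 0], [85, 0.13, 2.0, -0.08, 0], [85, 0.13, 3.0, -0.08, 0], [85, 0.13, 3.8, -0.08, 0], [85, 0.13, 4.3, -0.08, 0], [85, 0.13, 4.53, -0.08, 0], [85, 0.13, 4.53, -0.08, 0], [30, 0.13, 4.53, -0.08, 0], [30, 0.13, 4.53, -0.08, 0], [30, 0.13, 4.53, -0.08, 0], [30, 0.13, 4.53, -0.08, 0], [30, 0.13, 4.53, -0.08, 0]], squeeze=40)

```text
t: 3.25
tcp_pos: [0.4808, 0.0071, 0.1231]
tool_rot: [0.02, -0.707, 0.707, -0.02]
force: [-0.5, 0.5, 5.2]
finger_gap: 0.433
```

```bash
python3 - <<'E'
from h import *
go([.48,.007,.26])
im=manip.snapshot("scene");cv2.imwrite("pics/s2.png",cv2.resize(im[130:290,180:360,::-1],(720,600)))
E
```

```text
t 3.25 tcp [0.4808 0.0071 0.1231] gap 36.99912547300988 F [-0.4803  0.5165  5.2023] yaw -86.74 down [ 0.0011 -0.     -1.    ] q [-0.2184  0.5131  1.8911  0.0003  0.7363  1.2953]
-> shift [ 0.0217 -4.5637  0.0011] twist 0.0 dist mm 136.91242181838095
```

View pics/s2.png

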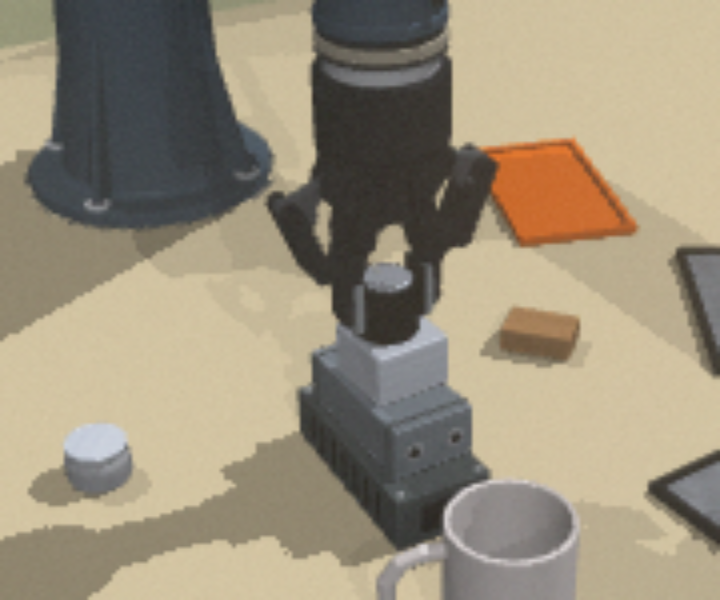

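The picture shows the puck between the fingers near (390,300) and the stack undisturbed. I'll lift it and carry it to the round tray.

```bash
python3 - <<'E'
from h import *
go([.616,-.181,.20])
E
```

```text
t 3.3 tcp [0.4808 0.0071 0.1231] gap 37.04151911527705 F [-0.4521  1.7872  6.0638] yaw -86.74 down [ 0.0011  0.     -1.    ] q [-0.2184  0.5131  1.8911  0.0004  0.7363  1.2953]
-> shift [-4.1459 -2.5587  6.5151] twist 0.0 dist mm 244.05698167906255
```

Call:
apply_moves(motion=[[30, 0, -0.6, 0, 0], [30, 0, -1.4, 0, 0], [30, 0, -2.2, 0, 0], [30, -0.5, -2.6, 0.8, 0], [30, -1.2, -2.6, 1.9, 0], [30, -2.0, -2.6, 3.1, 0], [30, -2.8, -2.6, 4.4, 0], [30, -3.4, -2.6, 5.4, 0], [30, -3.9, -2.6, 6.1, 0], [30, -4.15, -2.6, 6.5, 0], [30, -4.15, -2.6, 6.5, 0]])

```text
t: 4.68
tcp_pos: [0.6157, -0.181, 0.1998]
tool_rot: [-0.02, 0.707, -0.707, 0.019]
force: [0.4, 0.5, -2.0]
finger_gap: 0.434
```

```bash
python3 - <<'E'
from h import *
go([.616,-.181,.013])
c=manip.get_calibration("wrist")
im=manip.snapshot("wrist");cv2.imwrite("pics/w3.png",im[:,:,::-1])
im=manip.snapshot("top");cv2.imwrite("pics/t3.png",im[:,:,::-1])
np.save("w3.npy",c["extrinsics"])
E
```

```text
t 4.675 tcp [ 0.6157 -0.181   0.1998] gap 37.049297093618314 F [ 0.3865  0.513  -2.0234] yaw -86.78 down [-0.001   0.0005 -1.    ] q [-0.4598  0.5851  1.4188  0.      1.1389  1.0548]
-> shift [-0.0175  6.2256  0.0037] twist 0.0 dist mm 186.7698773233605
```

View pics/w3.png

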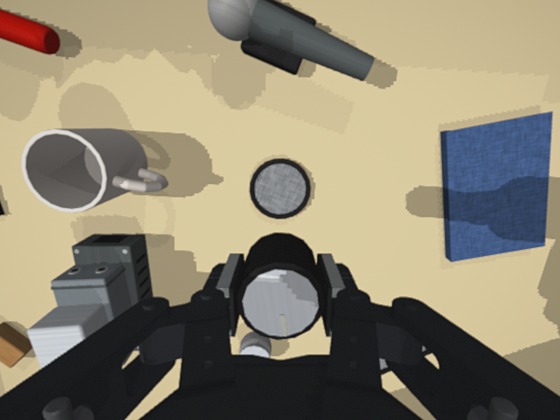

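View pics/t3.png

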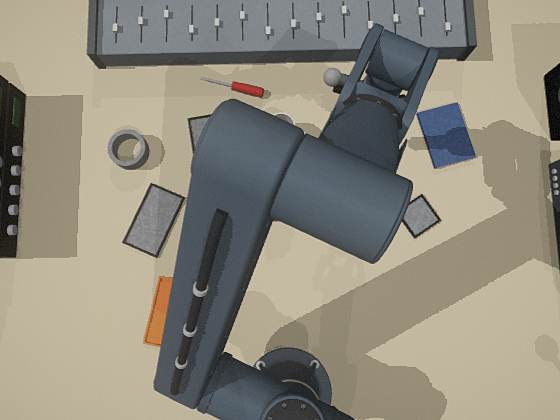

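The puck is held upright at (281,300), and the round tray is clear at (280,188).

```bash
python3 - <<'E'
from h import *
im=cv2.imread("pics/w3.png");c=manip.get_calibration("wrist")
f=im.astype(int);m=((f[:,:,2]-f[:,:,0])<22).astype(np.uint8)
s=np.zeros_like(m);s[150:224,240:320]=m[150:224,240:320]
cs,_=cv2.findContours(s,cv2.RETR_EXTERNAL,cv2.CHAIN_APPROX_NONE)
k=max(cs,key=cv2.contourArea)[:,0];print(rect(plane(c,k,.008)))
E
```

```text
(array([ 0.6178, -0.1788]), 67.75804138183594, 67.64508819580078, 47.65159225463867)
```

Call:
apply_moves(motion=[[30, -0.04, 1.2, -0.03, 0], [30, -0.04, 2.6, -0.03, 0], [30, -0.04, 3.8, -0.03, 0], [30, -0.04, 4.8, -0.03, 0], [30, -0.04, 5.4, -0.03, 0], [30, -0.04, 5.8, -0.03, 0], [30, -0.04, 6.1, -0.03, 0], [30, -0.04, 6.2, -0.03, 0], [30, -0.04, 6.28, -0.03, 0], [30, -0.04, 6.28, -0.03, 0], [30, -0.04, 6.28, -0.03, 0]])

```text
t: 6.15
tcp_pos: [0.6173, -0.18, 0.0124]
tool_rot: [0.02, -0.707, 0.707, -0.02]
force: [-0.2, 0.0, -2.0]
finger_gap: 0.43
```

```bash
python3 - <<'E'
from h import *
go([.617,-.180,.011])
im=manip.snapshot("scene");cv2.imwrite("pics/s4.png",cv2.resize(im[230:370,140:320,::-1],(720,560)))
E
```

```text
t 6.15 tcp [ 0.6173 -0.18    0.0124] gap 36.692122045192846 F [-0.2042  0.0192 -2.0171] yaw -86.75 down [ 0.0007 -0.0004 -1.    ] q [-0.4572  0.8389  1.519  -0.      0.7828  1.0569]
-> shift [0.0094 0.048  0.0001] twist 0.0 dist mm 1.4658919988617325
```

View pics/s4.png

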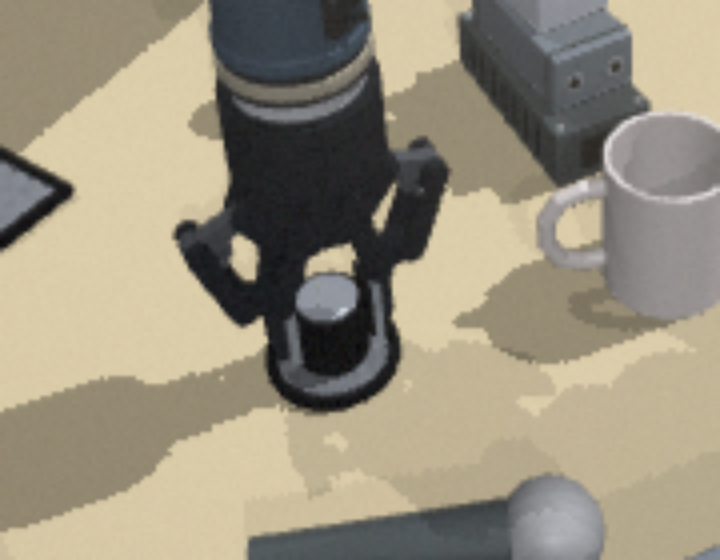

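The puck sits upright in the round tray, about 1 mm above the floor. I'll lower that last millimetre, release, and rise.

Call:
apply_moves(motion=[[30, 0, 0.03, 0, 0], [30, 0, 0.05, 0, 0], [30, 0, 0.05, 0, 0], [42, 0, 0.05, 0, 0], [50, 0, 0.05, 0, 0], [60, 0, 0.05, 0, 0], [65, 0, -0.3, 0, 0], [70, 0, -1, 0, 0], [85, 0, -2, 0, 0], [85, 0, -3.5, 0, 0], [85, 0, -5, 0, 0], [85, 0, -6.5, 0, 0]])

```text
t: 7.7
tcp_pos: [0.6171, -0.1798, 0.2104]
tool_rot: [0.019, -0.706, 0.707, -0.021]
force: [1.2, -0.5, -0.2]
finger_gap: 0.998
```

```bash
python3 - <<'E'
from h import *
go([.47,.008,.24],95)
im=manip.snapshot("wrist");cv2.imwrite("pics/w5.png",im[:,:,::-1])
E
```

```text
t 7.7 tcp [ 0.6171 -0.1798  0.2104] gap 85.19905794151747 F [ 1.1672 -0.5244 -0.2006] yaw -86.75 down [ 0.002 -0.001 -1.   ] q [-0.4571  0.5732  1.4085  0.      1.1576  1.0569]
-> shift [ 4.537  -1.0012 -6.5276] twist -0.1746508310391846 dist mm 240.3667225090147
```

View pics/w5.png

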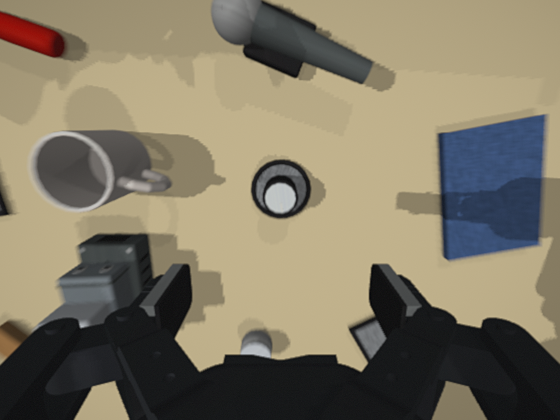

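The puck stands upright inside the round tray at (280,198). Back to the stack for the amplifier.

Call:
apply_moves(motion=[[85, 4.5, -1.0, -6.5, -0.2], [85, 4.5, -1.0, -6.5, -0.2], [85, 4.5, -1.0, -6.5, -0.2], [85, 4.5, -1.0, -6.5, -0.2], [85, 4.5, -1.0, -6.5, -0.2], [85, 4.5, -1.0, -6.5, -0.2], [85, 4.5, -1.0, -6.5, -0.2]])

```text
t: 8.62
tcp_pos: [0.4725, 0.0062, 0.2374]
tool_rot: [0.031, -0.706, 0.707, -0.033]
force: [-0.2, 0.5, -0.8]
finger_gap: 0.997
```

```bash
python3 - <<'E'
from h import *
go([.48,.008,.085],95)
im=manip.snapshot("wrist");cv2.imwrite("pics/w6.png",im[:,:,::-1])
cv2.imwrite("pics/w6c.png",cv2.resize(im[120:270,220:340,::-1],(480,600)))
E
```

```text
t 8.625 tcp [0.4725 0.0062 0.2374] gap 85.15918005039067 F [-0.2342  0.5231 -0.7705] yaw -84.81 down [ 0.0017 -0.0005 -1.    ] q [-0.2239  0.3139  1.7973 -0.0001  1.0286  1.2565]
-> shift [-0.2471  5.0813 -0.0394] twist 0.018525816464233458 dist mm 152.62309982346505
```

View pics/w6c.png

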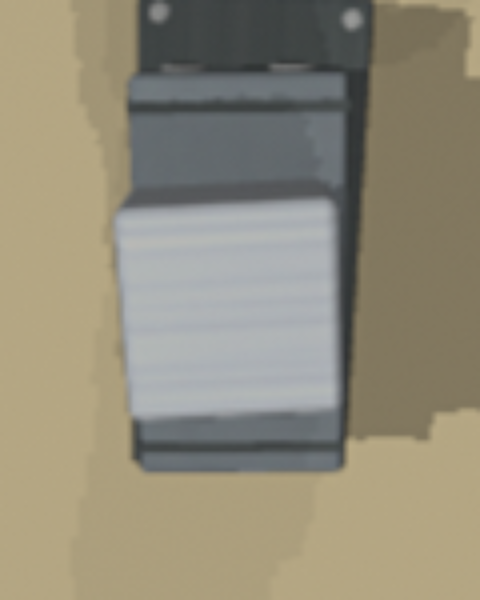

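```bash
python3 - <<'E'
from h import *
w=manip.get_calibration("wrist")
f=lambda a:[(x/4+219.6,y/4+119.6) for x,y in a]
P=plane(w,f([(116,212),(333,197),(337,409),(133,417)]),.116);print(P,P.mean(0),rect(P))
for i in range(4):
    d=P[(i+1)%4]-P[i];print(np.linalg.norm(d),np.degrees(np.arctan2(d[1],d[0])))
L=plane(w,f([(128,73),(346,73),(342,470),(140,470)]),.078);print("line",L,L.mean(0),rect(L))
g=plane(w,f([(158,13),(352,18)]),.04);print(g)
E
```

```text
[[ 0.5021  0.037 ]
 [ 0.5096 -0.01  ]
 [ 0.4614 -0.0163]
 [ 0.4553  0.0302]] [0.4821 0.0102] (array([0.4824, 0.0104]), 48.606163024902344, 47.56570053100586, 7.530603408813477)
0.04758439080114419 -80.86320021472132
0.048606176926780445 -172.52360347904386
0.04690489508339987 97.53062205422626
0.04727639005650909 8.275736772796785
line [[ 0.5301  0.0395]
 [ 0.5349 -0.0132]
 [ 0.4328 -0.0238]
 [ 0.428   0.0297]] [0.4815 0.0081] (array([0.4815, 0.0079]), 102.90998077392578, 53.80587387084961, 5.477774620056152)
[[ 0.5449  0.0358]
 [ 0.5483 -0.0165]]
```

```bash
python3 - <<'E'
from h import *
go([.4815,.009,.086],97.5)
E
```

```text
t 8.675 tcp [0.4723 0.0062 0.2372] gap 85.23221173467189 F [ 0.3483  0.3746 -0.8444] yaw -84.83 down [ 0.0011 -0.0003 -1.    ] q [-0.224   0.3143  1.7975 -0.0001  1.0287  1.2565]
-> shift [-0.3088  5.0395 -0.0674] twist -0.23273278857512877 dist mm 151.48084063651112
```

Call:
apply_moves(motion=[[85, -0.31, 1.0, -0.07, -0.23], [85, -0.31, 2.2, -0.07, -0.23], [85, -0.31, 3.4, -0.07, -0.23], [85, -0.31, 4.2, -0.07, -0.23], [85, -0.31, 4.7, -0.07, -0.23], [85, -0.31, 5.0, -0.07, -0.23], [85, -0.31, 5.05, -0.07, -0.23], [44, -0.31, 5.05, -0.07, -0.23], [44, -0.31, 5.05, -0.07, -0.23], [44, -0.31, 5.05, -0.07, -0.23], [44, -0.31, 5.05, -0.07, -0.23], [44, -0.31, 5.05, -0.07, -0.23]])

```text
t: 10.18
tcp_pos: [0.4808, 0.0101, 0.0863]
tool_rot: [0.046, -0.705, 0.706, -0.047]
force: [-0.3, -0.5, 5.6]
finger_gap: 0.577
```

```bash
python3 - <<'E'
from h import *
go([.48,.007,.17])
im=manip.snapshot("scene");cv2.imwrite("pics/s7.png",cv2.resize(im[130:290,180:360,::-1],(720,600)))
E
```

```text
t 10.175 tcp [0.4808 0.0101 0.0863] gap 49.23565863566442 F [-0.2826 -0.5288  5.6405] yaw -82.44 down [ 0.0017 -0.0004 -1.    ] q [-0.2119  0.5834  1.9154 -0.0001  0.6411  1.227 ]
-> shift [ 0.0349 -2.7895  0.1001] twist 0.0 dist mm 83.7453818858442
```

View pics/s7.png

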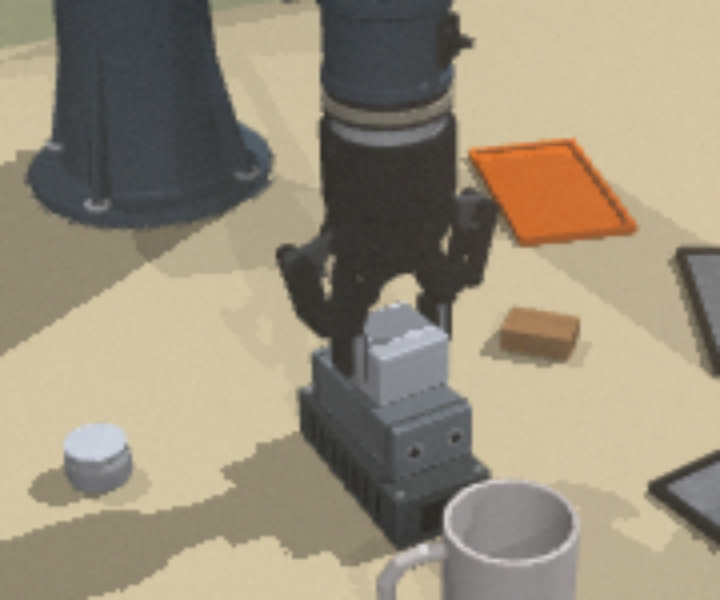

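The amplifier is held between the fingers at (400,340) and the line box below it hasn't moved.

```bash
python3 - <<'E'
from h import *
go([.420,-.337,.16],122.6)
E
```

```text
t 10.225 tcp [0.4808 0.0101 0.0863] gap 49.506709592925716 F [-1.4117 -0.0409  6.8705] yaw -82.44 down [ 0.0017 -0.0004 -1.    ] q [-0.212   0.5834  1.9153 -0.0001  0.6411  1.227 ]
-> shift [ 3.5269 -2.4548 11.2029] twist -2.5041037418024077 dist mm 359.960982997103
```

Call:
apply_moves(motion=[[44, 0, -0.6, 0, 0], [44, 0, -1.5, 0, 0], [44, 0.1, -2.3, 0.4, 0], [44, 0.45, -2.45, 1.5, -0.4], [44, 0.95, -2.45, 3.0, -0.9], [44, 1.5, -2.45, 4.8, -1.4], [44, 2.0, -2.45, 6.6, -1.9], [44, 2.6, -2.45, 8.3, -2.3], [44, 3.0, -2.45, 9.7, -2.5], [44, 3.3, -2.45, 10.7, -2.5], [44, 3.53, -2.45, 11.2, -2.5], [44, 3.53, -2.45, 11.2, -2.5]])

```text
t: 11.72
tcp_pos: [0.4189, -0.3369, 0.1587]
tool_rot: [-0.198, 0.679, -0.679, 0.198]
force: [0.1, 0.3, -1.4]
finger_gap: 0.577
```

```bash
python3 - <<'E'
from h import *
go([.420,-.337,.0125],122.6)
im=manip.snapshot("wrist");cv2.imwrite("pics/w8.png",im[:,:,::-1])
E
```

```text
t 11.725 tcp [ 0.4189 -0.3369  0.1587] gap 49.23774526552455 F [ 0.1079  0.3158 -1.4457] yaw -57.53 down [-0.0005  0.0009 -1.    ] q [-0.8855  0.5123  1.7228  0.0003  0.9075  0.1185]
-> shift [-0.0289  4.8725  0.0269] twist -0.013496949924297041 dist mm 146.17937492026334
```

View pics/w8.png

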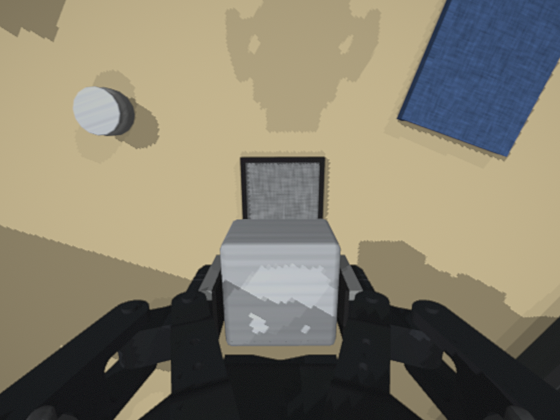

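The amplifier is square to its tray, whose far edge runs (242,157) to (326,157). I'll lower it.

Call:
apply_moves(motion=[[44, -0.03, 1.0, 0.04, 0], [44, -0.03, 2.2, 0.04, 0], [44, -0.03, 3.3, 0.04, 0], [44, -0.03, 4.0, 0.04, 0], [44, -0.03, 4.4, 0.04, 0], [44, -0.03, 4.65, 0.04, 0], [44, -0.03, 4.8, 0.04, 0], [44, -0.03, 4.88, 0.04, 0], [44, -0.03, 4.88, 0.04, 0], [44, -0.03, 4.88, 0.04, 0]])

```text
t: 13.02
tcp_pos: [0.421, -0.3376, 0.013]
tool_rot: [0.198, -0.679, 0.679, -0.198]
force: [-0.5, -0.0, -1.8]
finger_gap: 0.58
```

```bash
python3 - <<'E'
from h import *
go([.420,-.337,.0123],122.6)
im=manip.snapshot("scene");cv2.imwrite("pics/s9.png",cv2.resize(im[200:330,60:240,::-1],(720,520)))
E
```

```text
t 13.025 tcp [ 0.421  -0.3376  0.013 ] gap 49.54857261977972 F [-0.5138 -0.0299 -1.8412] yaw -57.46 down [ 0.0005 -0.0006 -1.    ] q [-0.8832  0.763   1.7928  0.      0.585   0.1196]
-> shift [ 0.0157  0.0229 -0.0344] twist -0.005815210556659167 dist mm 1.3281452013296249
```

View pics/s9.png

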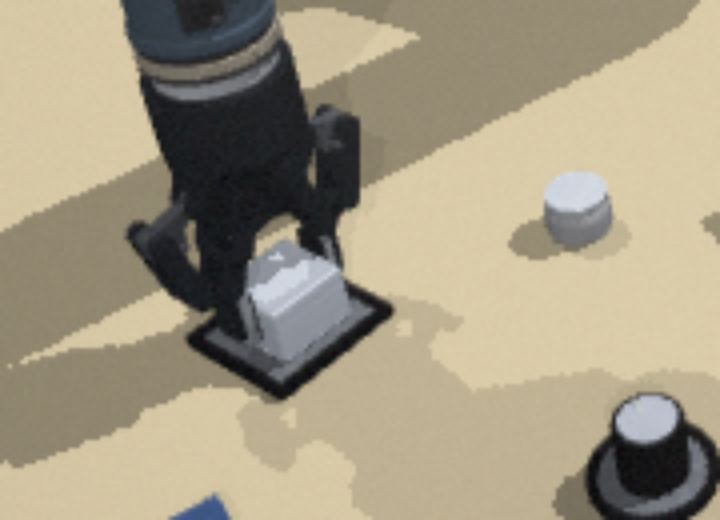

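The amplifier is lying flat inside the rim. I'll release it and rise.

Call:
apply_moves(motion=[[44, 0, 0.03, 0, 0], [44, 0, 0.03, 0, 0], [55, 0, 0.03, 0, 0], [62, 0, 0.03, 0, 0], [70, 0, 0, 0, 0], [75, 0, -0.3, 0, 0], [80, 0, -1, 0, 0], [85, 0, -2, 0, 0], [85, 0, -3.5, 0, 0], [85, 0, -5, 0, 0], [85, 0, -6.0, 0, 0], [85, 0, -6.0, 0, 0]])

```text
t: 14.58
tcp_pos: [0.422, -0.3386, 0.1957]
tool_rot: [0.197, -0.677, 0.681, -0.199]
force: [-0.8, -0.1, 0.1]
finger_gap: 0.997
```

```bash
python3 - <<'E'
from h import *
go([.46,.008,.22],95.5)
im=manip.snapshot("wrist");cv2.imwrite("pics/w10.png",im[:,:,::-1])
E
```

```text
t 14.575 tcp [ 0.422  -0.3386  0.1957] gap 85.10650726790401 F [-0.7502 -0.0819  0.1327] yaw -57.44 down [ 0.0044 -0.0053 -1.    ] q [-0.8829  0.4596  1.6862  0.      0.9889  0.1196]
-> shift [-7.2874 -0.8653 -9.0507] twist 2.705818920978379 dist mm 349.560892701863
```

View pics/w10.png

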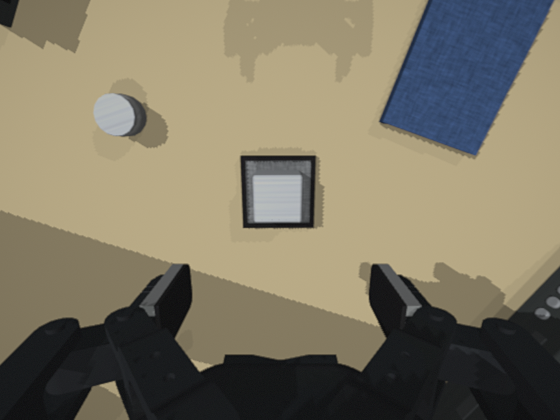

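The amplifier lies square inside its tray at (278,195). Next is the line box.

Call:
apply_moves(motion=[[85, -7.3, -0.9, -9.0, 2.7], [85, -7.3, -0.9, -9.0, 2.7], [85, -7.3, -0.9, -9.0, 2.7], [85, -7.3, -0.9, -9.0, 2.7], [85, -7.3, -0.9, -9.0, 2.7], [85, -7.3, -0.9, -9.0, 2.7], [85, -7.3, -0.9, -9.0, 2.7], [85, -7.3, -0.9, -9.0, 2.7], [85, -7.3, -0.9, -9.0, 2.7]])

```text
t: 15.75
tcp_pos: [0.4599, 0.0069, 0.219]
tool_rot: [-0.034, 0.706, -0.706, 0.033]
force: [0.3, 0.2, -0.3]
finger_gap: 0.992
```

```bash
python3 - <<'E'
from h import *
go([.48,.008,.05],95)
im=manip.snapshot("wrist");cv2.imwrite("pics/w11.png",im[:,:,::-1])
cv2.imwrite("pics/w11c.png",cv2.resize(im[120:270,220:340,::-1],(480,600)))
E
```

```text
t 15.75 tcp [0.4599 0.0069 0.219 ] gap 84.72191711975978 F [ 0.2706  0.1814 -0.274 ] yaw -84.56 down [-0.0013  0.     -1.    ] q [-0.2285  0.3257  1.846  -0.0003  0.9712  1.2475]
-> shift [-0.6788  5.6332  0.0297] twist 0.04429294533729831 dist mm 170.2220998103533
```

View pics/w11c.png

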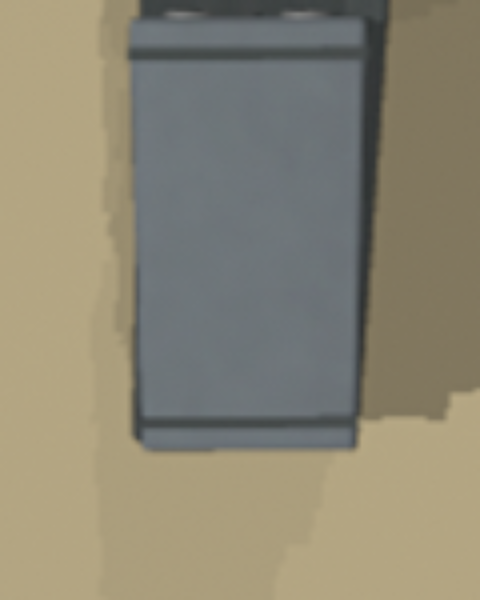

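```bash
python3 - <<'E'
from h import *
w=manip.get_calibration("wrist")
f=lambda a:[(x/4+219.6,y/4+119.6) for x,y in a]
P=plane(w,f([(129,18),(365,16),(356,449),(141,449)]),.078);print(P,P.mean(0),rect(P))
for i in range(4):
    d=P[(i+1)%4]-P[i];print(np.linalg.norm(d),np.degrees(np.arctan2(d[1],d[0])))
go([.481,.0075,.049],95.5)
E
```

```text
[[ 0.5303  0.0396]
 [ 0.5357 -0.0133]
 [ 0.4328 -0.0239]
 [ 0.4277  0.0295]] [0.4816 0.008 ] (array([0.4816, 0.0081]), 103.45539093017578, 53.599639892578125, 5.8393235206604)
0.05319778432444338 -84.08580645427206
0.10345541234686244 -174.1606776203108
0.053600963962384666 95.43700742795563
0.10301031238643393 5.615777354173265
t 15.8 tcp [0.46   0.0069 0.2192] gap 85.1920692769232 F [-0.0113  0.761  -0.671 ] yaw -84.57 down [-0.001   0.0001 -1.    ] q [-0.2286  0.3255  1.8458 -0.0002  0.9713  1.2476]
-> shift [-0.7057  5.6716  0.0469] twist -0.007107104868907754 dist mm 171.4671105703047
```

Call:
apply_moves(motion=[[85, -0.71, 1.0, 0.05, 0], [85, -0.71, 2.4, 0.05, 0], [85, -0.71, 3.7, 0.05, 0], [85, -0.71, 4.6, 0.05, 0], [85, -0.71, 5.2, 0.05, 0], [85, -0.71, 5.5, 0.05, 0], [85, -0.71, 5.67, 0.05, 0], [48, -0.71, 5.67, 0.05, 0], [48, -0.71, 5.67, 0.05, 0], [48, -0.71, 5.67, 0.05, 0], [48, -0.71, 5.67, 0.05, 0], [48, -0.71, 5.67, 0.05, 0]], squeeze=60)

```text
t: 17.3
tcp_pos: [0.482, 0.0084, 0.0504]
tool_rot: [0.034, -0.706, 0.706, -0.035]
force: [-0.8, -1.0, 6.2]
finger_gap: 0.619
```

```bash
python3 - <<'E'
from h import *
go([.6265,.193,.15],99)
im=manip.snapshot("scene");cv2.imwrite("pics/s12.png",cv2.resize(im[130:290,180:360,::-1],(720,600)))
E
```

```text
t 17.3 tcp [0.482  0.0084 0.0504] gap 52.821007061410114 F [-0.7772 -0.9823  6.2453] yaw -84.44 down [ 0.0016 -0.0006 -1.    ] q [-0.2147  0.6563  1.9293 -0.0004  0.5543  1.2593]
-> shift [-5.3965 -3.3146 -5.6541] twist -0.34357177842302916 dist mm 254.69650802904926
```

View pics/s12.png

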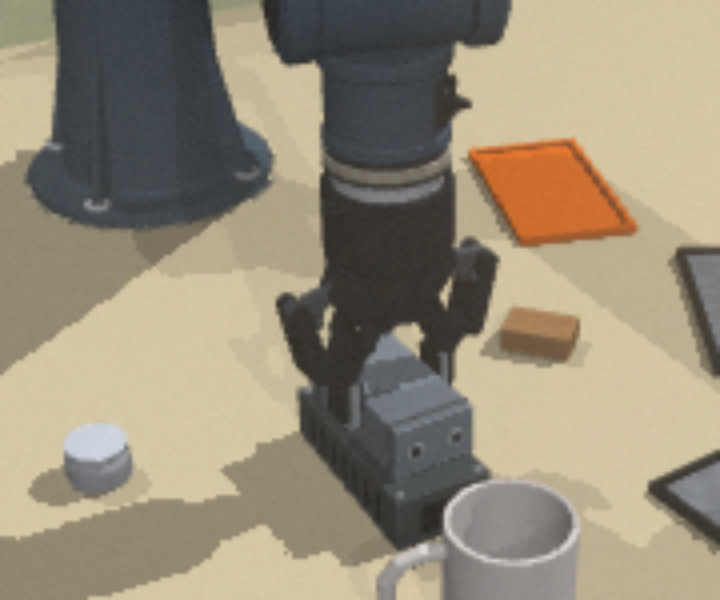

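The line box is gripped at its middle (410,400). I'll lift it straight up and then carry it over.

Call:
apply_moves(motion=[[48, 0, -0.5, 0, 0], [48, 0, -1.2, 0, 0], [48, 0, -2.2, 0, 0], [48, 0, -3.0, 0, 0], [48, -0.5, -3.3, -0.5, 0], [48, -1.3, -3.3, -1.4, -0.1], [48, -2.4, -3.3, -2.5, -0.2], [48, -3.5, -3.3, -3.7, -0.3], [48, -4.5, -3.3, -4.7, -0.34], [48, -5.1, -3.3, -5.3, -0.34], [48, -5.4, -3.3, -5.65, -0.34], [48, -5.4, -3.3, -5.65, -0.34]])

```text
t: 18.85
tcp_pos: [0.6257, 0.1934, 0.1482]
tool_rot: [0.056, -0.705, 0.705, -0.055]
force: [0.2, -1.0, -3.6]
finger_gap: 0.617
```

```bash
python3 - <<'E'
from h import *
go([.6265,.193,.0145],99)
im=manip.snapshot("wrist");cv2.imwrite("pics/w13.png",im[:,:,::-1])
E
```

```text
t 18.85 tcp [0.6257 0.1934 0.1482] gap 52.69267304167223 F [ 0.231  -1.0463 -3.6263] yaw -80.99 down [-0.0012 -0.0003 -1.    ] q [ 0.1295  0.6626  1.4253 -0.0002  1.0549  1.5431]
-> shift [-0.03    4.4577  0.0152] twist 0.0009763046885609584 dist mm 133.73589816470187
```

View pics/w13.png

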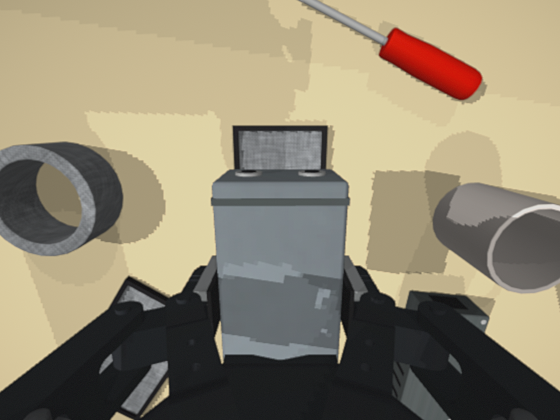

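```bash
python3 - <<'E'
from h import *
w=manip.get_calibration("wrist")
P=plane(w,[(233.5,126),(327,125.5)],.008);e=P[1]-P[0];d=np.array([e[1],-e[0]])/np.linalg.norm(e)
print(P,np.linalg.norm(e),np.degrees(np.arctan2(e[1],e[0])),P.mean(0)+d*.068,P.mean(0)-d*.068)
E
```

```text
[[0.689  0.2454]
 [0.7025 0.1624]] 0.0841217724909107 -80.71346148236346 [0.6286 0.1929] [0.7629 0.2149]
```

The tray's far edge runs (234,126) to (327,126) and agrees with the earlier measurement to 2 mm, so I'll lower the line box.

Call:
apply_moves(motion=[[48, -0.05, 0.8, 0.02, 0], [48, -0.05, 1.8, 0.02, 0], [48, -0.05, 2.8, 0.02, 0], [48, -0.05, 3.5, 0.02, 0], [48, -0.05, 3.95, 0.02, 0], [48, -0.05, 4.25, 0.02, 0], [48, -0.05, 4.38, 0.02, 0], [48, -0.05, 4.45, 0.02, 0], [48, -0.05, 4.45, 0.02, 0], [48, -0.05, 4.45, 0.02, 0]])

```text
t: 20.15
tcp_pos: [0.6283, 0.1928, 0.0156]
tool_rot: [-0.055, 0.705, -0.705, 0.056]
force: [0.7, -0.2, -3.5]
finger_gap: 0.62
```

```bash
python3 - <<'E'
from h import *
go([.6275,.193,.0143],99)
im=manip.snapshot("scene");cv2.imwrite("pics/s14.png",cv2.resize(im[190:330,300:480,::-1],(720,560)))
E
```

```text
t 20.15 tcp [0.6283 0.1928 0.0156] gap 52.92322101880316 F [ 0.7253 -0.2167 -3.4738] yaw -81.04 down [ 0.001   0.0001 -1.    ] q [0.128  0.8465 1.4794 0.     0.8147 1.5424]
-> shift [ 0.0241  0.0417 -0.0119] twist -0.004331807249428721 dist mm 1.4884917924834635
```

View pics/s14.png

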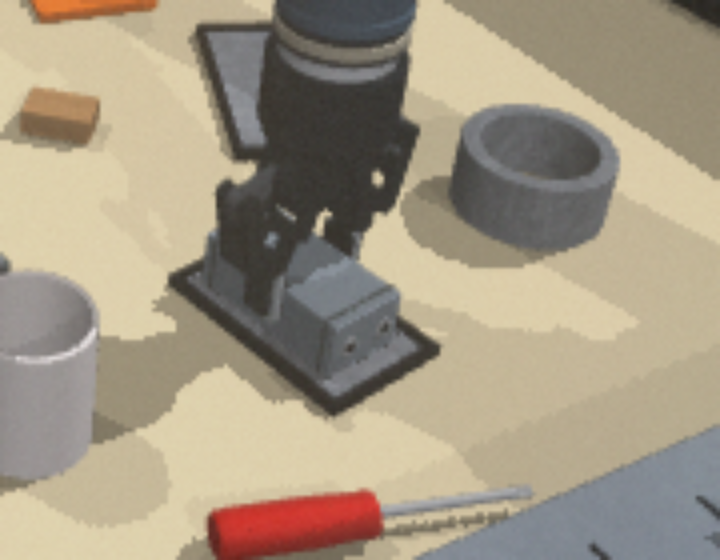

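The line box is inside the rim, about 1 mm above the felt. I'll lower that bit, release and rise.

Call:
apply_moves(motion=[[48, 0, 0.03, 0, 0], [48, 0, 0.05, 0, 0], [48, 0, 0.05, 0, 0], [58, 0, 0.05, 0, 0], [66, 0, 0.05, 0, 0], [74, 0, 0.05, 0, 0], [80, 0, -0.2, 0, 0], [85, 0, -0.9, 0, 0], [85, 0, -2, 0, 0], [85, 0, -3.5, 0, 0], [85, 0, -5, 0, 0], [85, 0, -6.0, 0, 0]])

```text
t: 21.7
tcp_pos: [0.629, 0.1928, 0.1996]
tool_rot: [-0.053, 0.705, -0.705, 0.057]
force: [0.5, -0.4, -0.7]
finger_gap: 0.998
```

```bash
python3 - <<'E'
from h import *
go([.455,.006,.20],93.5)
im=manip.snapshot("wrist");cv2.imwrite("pics/w15.png",im[:,:,::-1])
E
```

```text
t 21.7 tcp [0.629  0.1928 0.1996] gap 85.19048881070411 F [ 0.5099 -0.4243 -0.6541] yaw -81.04 down [ 0.0053  0.0007 -1.    ] q [0.1279 0.6041 1.3801 0.     1.152  1.5424]
-> shift [ 6.6983 -0.0486  5.2488] twist 0.5456627071825721 dist mm 255.2986311300631
```

View pics/w15.png

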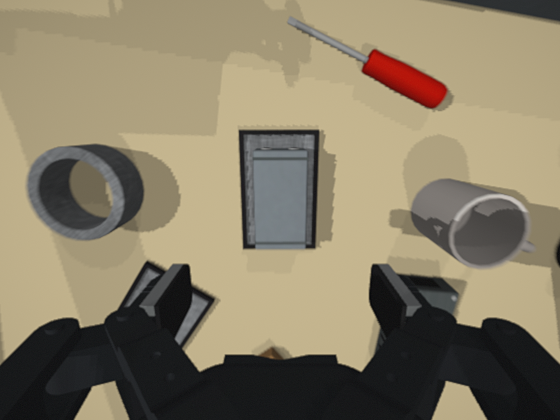

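The line box lies flat inside its tray at (280,198). Back for the power unit.

Call:
apply_moves(motion=[[85, 6.7, 0, 5.25, 0.5], [85, 6.7, 0, 5.25, 0.5], [85, 6.7, 0, 5.25, 0.5], [85, 6.7, 0, 5.25, 0.5], [85, 6.7, 0, 5.25, 0.5], [85, 6.7, 0, 5.25, 0.5], [85, 6.7, 0, 5.25, 0.5], [85, 6.7, 0, 5.25, 0.5]])

```text
t: 22.75
tcp_pos: [0.4549, 0.0065, 0.1951]
tool_rot: [0.025, -0.707, 0.707, -0.025]
force: [-0.5, -0.3, -0.1]
finger_gap: 0.997
```

```bash
python3 - <<'E'
from h import *
go([.48,.006,.013],93)
im=manip.snapshot("wrist");cv2.imwrite("pics/w16.png",im[:,:,::-1])
cv2.imwrite("pics/w16c.png",cv2.resize(im[120:270,220:340,::-1],(480,600)))
E
```

```text
t 22.75 tcp [0.4549 0.0065 0.1951] gap 85.18297854876374 F [-0.5203 -0.2692 -0.0748] yaw -85.95 down [ 0.0009 -0.0001 -1.    ] q [-0.2323  0.3572  1.8862  0.0001  0.8973  1.2677]
-> shift [-0.8297  6.0705  0.0741] twist 0.1051777846648065 dist mm 183.82090341507495
```

View pics/w16c.png

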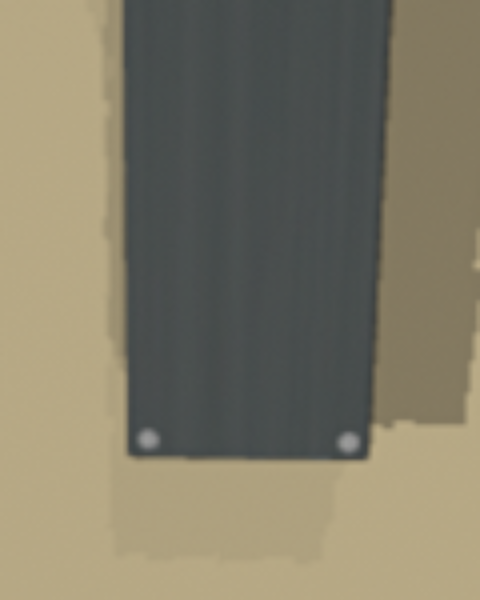

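```bash
python3 - <<'E'
from h import *
w=manip.get_calibration("wrist");im=cv2.imread("pics/w16.png")
f=im.astype(int);m=((f[:,:,2]-f[:,:,0])<22).astype(np.uint8)
s=np.zeros_like(m);s[60:245,235:325]=m[60:245,235:325]
cs,_=cv2.findContours(s,cv2.RETR_EXTERNAL,cv2.CHAIN_APPROX_NONE)
k=max(cs,key=cv2.contourArea);print(cv2.boundingRect(k));print(rect(plane(w,k[:,0],.04)))
print(cv2.boxPoints(cv2.minAreaRect(k)))
g=cv2.resize(im[80:245,220:340],(436,600));cv2.imwrite("pics/w16d.png",g)
E
```

```text
(250, 97, 69, 138)
(array([0.4849, 0.0062]), 134.91094970703125, 63.61808776855469, 3.095712423324585)
[[250.  97.]
 [318.  97.]
 [318. 234.]
 [250. 234.]]
```

View pics/w16d.png

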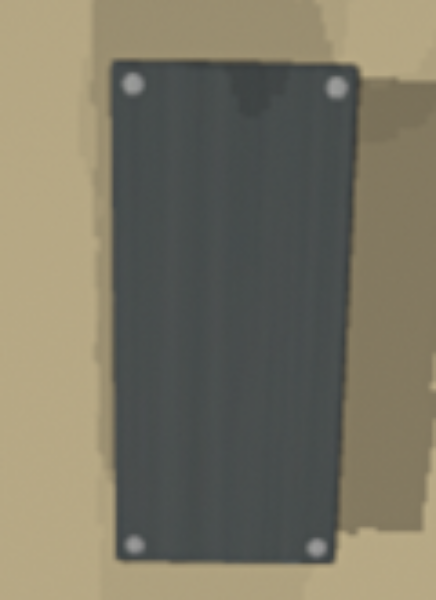

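Call:
apply_moves(motion=[[85, -0.96, 1.2, 0.1, 0.1], [85, -0.96, 2.6, 0.1, 0.1], [85, -0.96, 4.0, 0.1, 0.1], [85, -0.96, 5.0, 0.1, 0.1], [85, -0.96, 5.6, 0.1, 0.1], [85, -0.96, 5.95, 0.1, 0.1], [85, -0.96, 6.12, 0.1, 0.1], [58, -0.96, 6.12, 0.1, 0.1], [58, -0.96, 6.12, 0.1, 0.1], [58, -0.96, 6.12, 0.1, 0.1], [58, -0.96, 6.12, 0.1, 0.1], [58, -0.96, 6.12, 0.1, 0.1]], squeeze=80)

```text
t: 24.3
tcp_pos: [0.4831, 0.0049, 0.0123]
tool_rot: [0.018, -0.707, 0.707, -0.019]
force: [-0.5, 1.4, 6.9]
finger_gap: 0.733
```

```bash
python3 - <<'E'
from h import *
go([.424,.3293,.13],65.4)
im=manip.snapshot("scene");cv2.imwrite("pics/s17.png",cv2.resize(im[130:290,180:360,::-1],(720,600)))
E
```

```text
t 24.3 tcp [0.4831 0.0049 0.0123] gap 62.605589922233015 F [-0.5091  1.433   6.8587] yaw -87.05 down [ 0.0013 -0.     -1.    ] q [-0.2217  0.7359  1.9371  0.0005  0.4674  1.2971]
-> shift [  1.4062  -3.925  -10.8985] twist 2.7548066904798416 dist mm 350.06367142211246
```

View pics/s17.png

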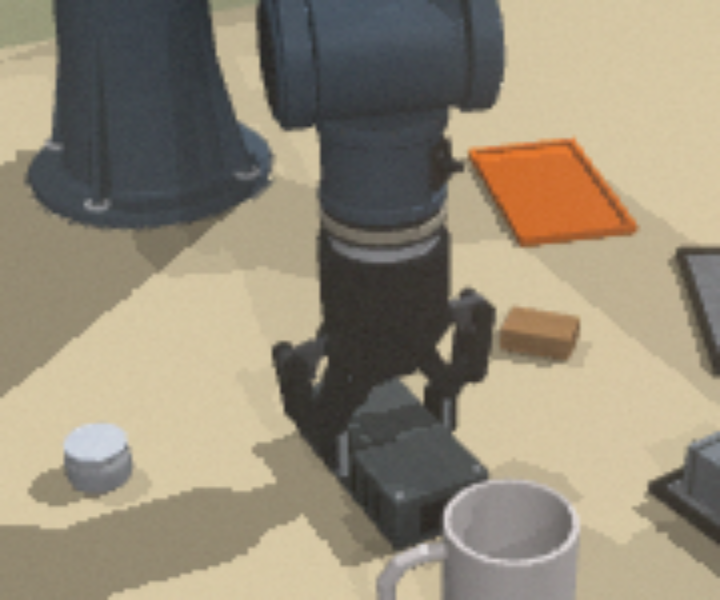

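Call:
apply_moves(motion=[[58, 0, -0.5, 0, 0], [58, 0, -1.3, 0, 0], [58, 0, -2.4, 0, 0], [58, 0.05, -3.3, -0.4, 0.1], [58, 0.2, -3.9, -1.5, 0.4], [58, 0.4, -3.9, -3.1, 0.9], [58, 0.65, -3.9, -5.0, 1.4], [58, 0.9, -3.9, -6.9, 1.9], [58, 1.1, -3.9, -8.6, 2.4], [58, 1.3, -3.9, -9.9, 2.7], [58, 1.4, -3.9, -10.7, 2.75], [58, 1.4, -3.9, -10.9, 2.75]])

```text
t: 25.85
tcp_pos: [0.4226, 0.3301, 0.1283]
tool_rot: [-0.149, -0.691, 0.691, 0.15]
force: [1.3, -0.5, -6.8]
finger_gap: 0.734
```

```bash
python3 - <<'E'
from h import *
go([.424,.3293,.0163],65.4)
im=manip.snapshot("wrist");cv2.imwrite("pics/w18.png",im[:,:,::-1])
E
```

```text
t 25.85 tcp [0.4226 0.3301 0.1283] gap 62.720123027778435 F [ 1.2964 -0.5315 -6.7671] yaw -114.40 down [-0.0012 -0.0007 -1.    ] q [ 0.4546  0.5588  1.7492 -0.0002  0.835   2.4514]
-> shift [-0.0554  3.7319 -0.0001] twist 0.019932370513345177 dist mm 111.968126018225
```

View pics/w18.png

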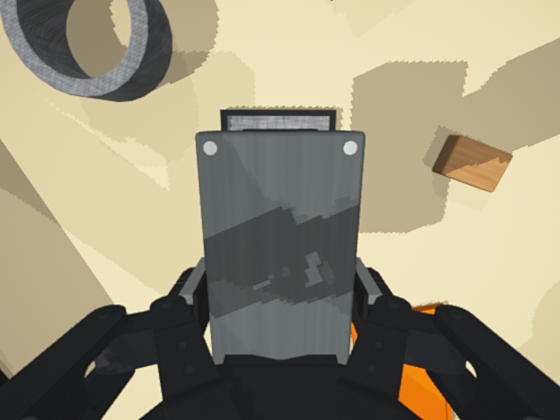

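```bash
python3 - <<'E'
from h import *
w=manip.get_calibration("wrist")
P=plane(w,[(220.5,109),(336,109)],.008);e=P[1]-P[0];d=np.array([e[1],-e[0]])/np.linalg.norm(e)
print(P,np.linalg.norm(e),np.degrees(np.arctan2(e[1],e[0])),P.mean(0)+d*.084)
s=manip.sense()["tcp_pos"]
Q=plane(w,[(196,132),(364,131)],s[2]-.0123+.04);e=Q[1]-Q[0];d=np.array([e[1],-e[0]])/np.linalg.norm(e)
print("unit",Q,np.linalg.norm(e),np.degrees(np.arctan2(e[1],e[0])),Q.mean(0)+d*.068)
E
```

```text
[[0.5207 0.3403]
 [0.4813 0.2536]] 0.09524571922338523 -114.42184514773618 [0.4245 0.3317]
unit [[0.4992 0.3304]
 [0.4739 0.2738]] 0.06201754288934668 -114.09681971933486 [0.4245 0.3298]
```

The power unit and its tray, whose far edge runs (220,109) to (336,109), agree to within about 2 mm and 0.5°. I'll lower it.

Call:
apply_moves(motion=[[58, -0.02, 0.7, -0.03, 0], [58, -0.02, 1.6, -0.03, 0], [58, -0.02, 2.4, -0.03, 0], [58, -0.02, 2.9, -0.03, 0], [58, -0.02, 3.3, -0.03, 0], [58, -0.02, 3.55, -0.03, 0], [58, -0.02, 3.67, -0.03, 0], [58, -0.02, 3.73, -0.03, 0], [58, -0.02, 3.73, -0.03, 0], [58, -0.02, 3.73, -0.03, 0]])

```text
t: 27.15
tcp_pos: [0.4252, 0.3299, 0.0169]
tool_rot: [0.15, 0.691, -0.691, -0.15]
force: [0.8, -0.6, -6.4]
finger_gap: 0.734
```

```bash
python3 - <<'E'
from h import *
go([.424,.330,.0163],65.4)
im=manip.snapshot("scene");cv2.imwrite("pics/s19.png",cv2.resize(im[150:290,300:480,::-1],(720,560)))
E
```

```text
t 27.15 tcp [0.4252 0.3299 0.0169] gap 62.69922123256604 F [ 0.8077 -0.5537 -6.3854] yaw -114.54 down [ 0.0007  0.0004 -1.    ] q [0.4522 0.7549 1.7959 0.     0.59   2.4513]
-> shift [0.0362 0.0203 0.0142] twist 0.006062558982102928 dist mm 1.316641682505582
```

View pics/s19.png

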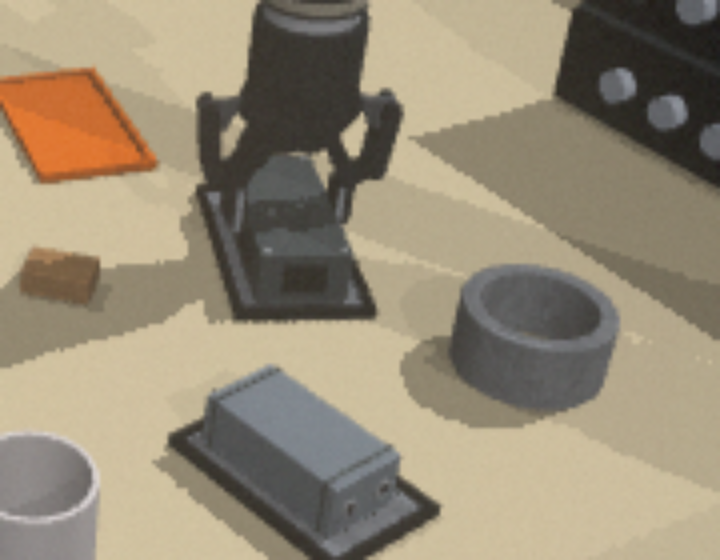

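The power unit is inside its rim, about 0.6 mm above the felt. I'll lower that, release and rise.

Call:
apply_moves(motion=[[58, 0, 0.02, 0, 0], [58, 0, 0.03, 0, 0], [58, 0, 0.03, 0, 0], [66, 0, 0.03, 0, 0], [74, 0, 0.03, 0, 0], [82, 0, 0.03, 0, 0], [85, 0, 0, 0, 0], [85, 0, -0.6, 0, 0], [85, 0, -1.6, 0, 0], [85, 0, -3.0, 0, 0], [85, 0, -4.5, 0, 0], [85, 0, -5.5, 0, 0]])

```text
t: 28.7
tcp_pos: [0.4255, 0.3301, 0.185]
tool_rot: [0.151, 0.692, -0.69, -0.149]
force: [-0.7, 0.5, 0.8]
finger_gap: 0.999
```

```bash
python3 - <<'E'
from h import *
go([.35,.15,.25])
im=manip.snapshot("wrist");cv2.imwrite("pics/w20.png",im[:,:,::-1])
im=manip.snapshot("top");cv2.imwrite("pics/t20.png",im[:,:,::-1])
im=manip.snapshot("scene");cv2.imwrite("pics/s20.png",im[:,:,::-1])
E
```

```text
t 28.7 tcp [0.4255 0.3301 0.185 ] gap 85.31583921283315 F [-0.72    0.5188  0.7697] yaw -114.55 down [ 0.0035  0.0017 -1.    ] q [0.4521 0.4728 1.7007 0.     0.9642 2.4513]
-> shift [-0.2098 -2.1869  6.4982] twist 0.0 dist mm 205.7866787836283
```

View pics/w20.png

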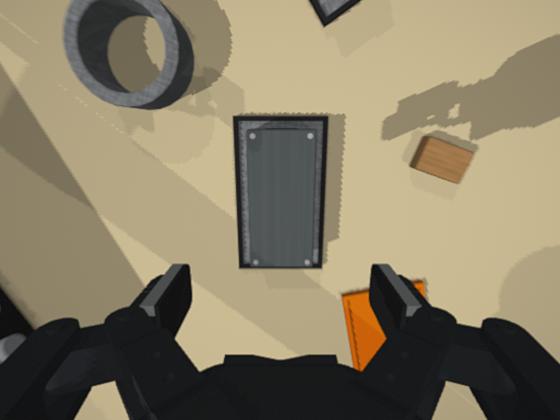

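View pics/t20.png

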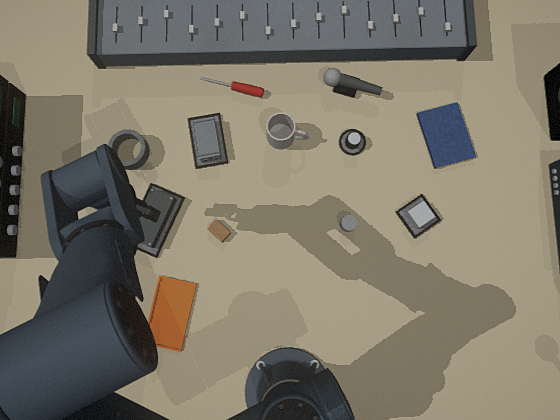

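View pics/s20.png

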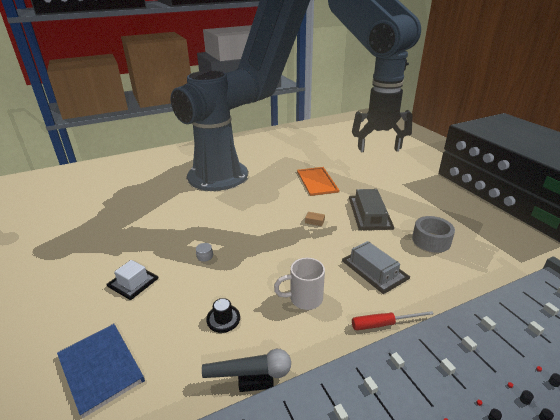

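All four units sit in their trays. One numeric check of the centring follows.

```bash
python3 - <<'E'
from h import *
w=manip.get_calibration("wrist");t=manip.get_calibration("top")
P=plane(w,[(252.5,135.5),(309.5,135.5),(307,262.5),(255,262.5)],.044);print("power",P.mean(0))
T=plane(w,[(234,116),(328,116),(322,269),(239,269)],.008);print("tray_long",T.mean(0))
im=cv2.imread("pics/t20.png");g=cv2.cvtColor(im,cv2.COLOR_BGR2GRAY);f=im.astype(int);neu=((f[:,:,2]-f[:,:,0])<22)
for n,(a,b,c,d) in dict(amp=(405,200,432,230),puck=(340,128,365,155)).items():
    s=np.zeros_like(g);s[b:d,a:c]=(g[b:d,a:c]>150)&neu[b:d,a:c]
    k=max(cv2.findContours(s,0,1)[0],key=cv2.contourArea)[:,0];print(n,rect(plane(t,k,.042)))
w15=cv2.imread("pics/t20.png")[105:175,180:240];cv2.imwrite("pics/lb.png",cv2.resize(w15,(514,600),interpolation=cv2.INTER_CUBIC))
E
```

```text
power [0.4266 0.3305]
tray_long [0.4235 0.3322]
amp (array([ 0.419 , -0.3363]), 47.32530975341797, 46.972293853759766, -57.802696228027344)
puck (array([ 0.6144, -0.1794]), 27.807802200317383, 26.0200252532959, 88.74500274658203)
```

View pics/lb.png

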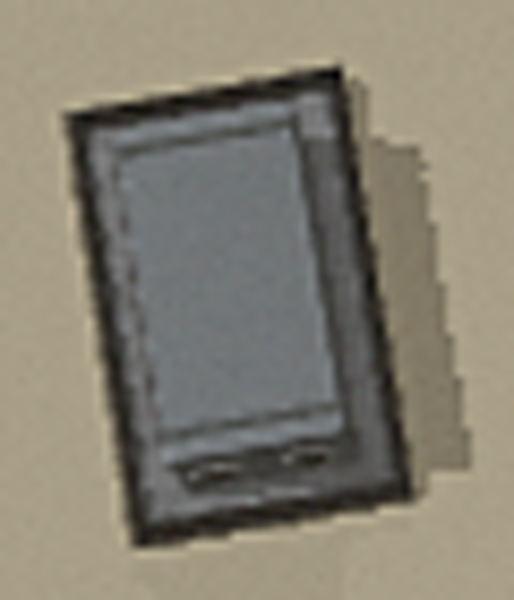

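```bash
python3 - <<'E'
from h import *
t=manip.get_calibration("top")
P=plane(t,[(x/8.57+179.5,y/8.57+104.5) for x,y in[(112,150),(298,122),(345,430),(163,458)]],.042);print("line",P.mean(0),rect(P))
P=plane(t,[(x/8.57+179.5,y/8.57+104.5) for x,y in[(65,110),(340,66),(413,497),(135,547)]],.008);print("tray",P.mean(0),rect(P))
print(manip.sense()["force"])
manip.sign_off()
E
```

```text
line [0.6218 0.1917] (array([0.6218, 0.1921]), 95.77692413330078, 55.683074951171875, 8.234560012817383)
tray [0.6274 0.1935] (array([0.6277, 0.1935]), 138.62229919433594, 84.79873657226562, 9.103355407714844)
[-0.5715 -0.5252 -0.5648]
the job is handed in; nothing more can be done
```

I took the stack apart from the top, put each unit in its own tray, and handed the job in at about 29 s of the 115 s allowed. The last pictures show all four upright and flat inside their rims. The mug and tape roll look to be where they started, though I judged that by eye. The gripper was clear of everything, with a wrist force of about 1 N.

| Unit | Measured distance from tray centre (limit 13 mm along each axis) |
|---|---|
| Volume control | about 3 mm |
| Headphone amplifier | about 1–2 mm |
| Power unit | about 3–4 mm |
| Line box | about 6 mm |

- **Line box:** this figure came from hand-picked corners, and one of its top edges was hard to see. The box measured 96 mm long instead of 104 mm. The arm's position at release put it within about 1–2 mm.
- **Measurement spread:** the top and wrist cameras disagreed by up to about 4 mm on the tray centres, which is well inside the tolerance.

No checks failed, and the arm reported no verdict when the job was handed in.

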